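Proof-pull a reclaimed slate hook and unclip its carrier

ROBOT

A 6-joint arm with a two-finger parallel gripper is mounted at the origin on the work surface. World frame = base frame: x ahead of the robot, y to its left, z up, the work surface at z = 0. Lengths are in m, angles in rad, forces in N, time in s.
With the tool pointing down it reaches from about 0.425 to 0.95 m from the base axis. Payload 3.5 kg.
Tool frame: the origin (TCP) lies between the finger pads; the fingertips stand 17 mm ahead of it and the grasp point (between the pads) lies 2 mm behind it; z points along the fingers, y is the direction in which the jaws open and shut (so a half turn about z gives the same grasp; the last joint's range is limited). The gripper opens to 85 mm and grips with 20 to 120 N. Pads are 22 mm wide; open, the fingers measure 114 mm over their backs; the gripper's body (76 mm by 85 mm) begins 54 mm behind the grasp point. The pads swing forward as they close: fully open they stand 13 mm farther back than shut.
Start: joints at [1.032, 0.286, 1.577, -0, 1.279, -0.15], TCP at [0.256, 0.625, 0.248] pointing down, gripper open.
Joint ranges: [-2.77, 2.77], [-0.9, 2.22], [0.21, 2.48], [-1.53, 4.67], [0.24, 2.81], [-2.84, 2.84]. Speed limits (rad/s): [2.79, 2.79, 3.14, 3.14, 3.14, 3.14].

INTERFACE

Orientations are given as a unit quaternion [x, y, z, w].
In Python, from plant import ctrl gives the robot as it stands.
- The arm moves only by the tool carry_out, never from a script. Its argument "commands" is a list of rows, each an object with "delta_pos": the shift along the tool's x, y, z in m, a list of three; "delta_rot": the turn, a rotation vector about the tool's x, y, z in rad, a list of three; "claw": the opening in per cent of the stroke, from 0 (shut) to 100 (fully open). A call has 1 to 8 rows; each row is the pose to reach, as a shift and turn from the pose measured when the call began, along the tool's axes at that moment; what a row does not reach only later rows make up. A row lasts 1/12 s, in which the tool goes at most 41.7 mm and 7.16 degrees, less where a joint would pass 70% of its speed; a pose out of reach is approached as far as the arm can. A call with a gripper value outside its range is refused whole. The fingers move at their own pace and stop on an object; "force" is the grip in N (left out, the last holds). Time passes only in rows, so rows that repeat a pose let the fingers close. It gives the time, the measured TCP pose, the force and the opening at its end, in the units of the state.
- ctrl.get_state(): the state, without advancing time (a new reading comes with each control period).
- ctrl.read_camera(name): name is "scene" or "top" or "wrist"; returns (picture, depth): 480x640x3 uint8, red, green, blue; 480x640 float32, m along the optical axis (not along the pixel's ray), 0 where there is no reading.
- ctrl.camera_info(name): a dict with "fx", "fy", "cx", "cy" (pixels), "k1" (the pictures are not rectified: a ray, as slopes to the right and down, at radius r is drawn at 1 + k1 r^2 times it, then the intrinsics apply), "rvec" (rotation vector, rad) and "tvec" (3), from world to camera coordinates, as OpenCV has them; the wrist camera has in their place "mount" (4x4, takes a point from camera to tool coordinates, whose origin is the TCP and whose axes are the flange's). Camera axes: x right, y down, z forward; pixel columns grow to the right and rows downward; lengths in m; the calibration is good to about 2 mm. A picture is of the moment at which its call begins: read the wrist's pose just before it. camera_info takes no time and is no camera call.
- ctrl.sign_off(): hands the job in, once; it reports no verdict.
The state is a dict: "time": time; "qpos": joint angles; "dq": joint speeds; "joint_efforts": joint torques, N m; "eef_pos": TCP position; "tcp_rot": TCP orientation; "contact_force": force on the tool from outside, world axes, zero at the start; "wrist_torque": the same for the moment, N m; "opening": opening from 0.0 (shut) to 1.0 (fully open).
Only numpy, scipy, OpenCV 4.12 (cv2) and the standard library are available. Lean on these libraries where they do the work, as an engineer would, in place of code of your own. Each camera call takes 0.05 s, during which the arm holds its last target.

TASK

Proof-test the reclaimed slate hook in the blue bench tester: draw the sprung red handle out until the black pointer stands level with the green mark, keep it there for about a second, then ease the handle back fully home without letting it snap back. Then pinch the carrier's two orange side catches together, lift the carrier straight up until it hangs well clear above its dock (about 10 cm up from where it sat), and finish there, still holding it upright and still by the pinched catches. Leave everything else on the bench where it lies.

Things in the scene. Friction and masses are not known exactly. Their poses are not given: they have to be found in the camera images.
- tester: Hook tester fixed to the bench, turned this way or that: blue base plate 120 x 340 x 8 mm (its x, y, z), origin at the centre of its underside. On its -y half the gauge handle, pulled along its own -y; in the middle the grey housing (44 x 62 mm, top 48 mm above the bench) and at y = 50 mm a steel fork (top 92 mm); on its +y half the dark steel dock.
- gauge_slide (a joint): How far the sprung red handle is drawn out, m: 0 fully home, at most 0.060. The spring pulls it home with 3 N at 0, rising by 1.5 N per 10 mm (9 N at 40 mm); let go, it snaps back.
- handle (a point): Grip point of the red handle, an upright square post 16 x 16 mm, sides parallel to the tester's x and y, top 80 mm above the bench, free on all sides above the slide bar it stands on (bar top 26 mm above the bench). The point is on the post's axis, 64 mm above the bench, and moves with it. Axes as the tester; drawing out moves it along -y.
- pointer (a point): Tip of the thin black pointer (3 mm wide) that sticks out of the handle's foot to the tester's +x side over the white scale strip, 36 mm from the handle's axis; moves with the handle, axes as the tester.
- mark (a point): Point of the green set-mark beside the white scale strip (block 12 x 14 mm with a 3 mm wide tongue towards the pointer), axes as the tester. Already set for this hook, 30 to 52 mm along the tester's -y from the pointer's home, different each time. The pointer is on the mark when both have the same y in the tester's frame.
- dock (a point): Centre of the dock's mouth, at the top face of the dark steel dock (54 mm above the bench, 84 mm in x by 98 mm in y outside), at x = 0, y = 110 mm of the tester; axes as the tester. The mouth is 56 x 74 mm; the dock's floor is 42 mm below it.
- carrier: Grey hook carrier, 0.2 to 0.4 kg, 105 mm tall with the rusty slate hook clamped along its top, 70 mm long (y), upper body 32 mm thick (x); origin at the centre of its underside, axes as the tester. Sits on the dock's floor with 2 mm play; the teeth of its catches hold it under the dock's lips. With both pinched it lifts straight up and is out once raised 42 mm.
- catch_far (a joint): Travel of the orange catch on the carrier's +x side, m: 0 sprung out, 0.008 pinched right in (a hard stop). Its tooth is clear of the lip beyond about 0.005. The spring pushes back with 2.8 N at rest and 5.6 N at the stop.
- catch_near (a joint): The same for the orange catch on the carrier's -x side.
- catch_far_pad (a point): Centre of the outer face of the +x catch's orange finger pad: upright, 26 mm wide (y), 40 mm tall, from 62 to 102 mm above the carrier's underside; the point is 84 mm above the underside (96 mm above the bench when docked). The two pads measure 64 mm over their outer faces at rest, 48 mm pinched. Nothing stands beside them above the dock's top.
- catch_near_pad (a point): The same on the -x catch.
- mallet: Rubber-faced mallet lying on the bench, head 68 mm across and 118 mm long, handle along its own -x to 268 mm; origin under the head's centre. Leave alone.
- magnet_puck: Red magnet puck, 60 mm across, 34 mm tall with its stub; origin at the centre of its underside. Leave alone.
- slate_tile: Slate tile 200 x 150 x 6 mm lying flat; origin under its centre. Leave alone.
- zinc_offcut: Zinc flashing offcut, an angle 180 x 70 mm with a 40 mm upstand along its +y edge; origin under the middle of the flat. Leave alone.
- loose_hook: A rusty slate hook lying loose, 90 mm long, 4 mm thick; origin under its middle. Leave alone.
- hook_tin: Open steel tin 84 mm across, 70 mm tall, with hooks standing in it to 100 mm; origin at the centre of its underside. Leave alone.
- bin_rim (a point): Middle of the robot-right (-y) rim of the tilting steel bin (240 x 200 x 110 mm) full of rusty hooks at the bench's left edge. Leave alone.

How it is judged:
On the way, in this order (a step that is already met when the one before it is completed fails the run):
1. the pointer is held within 5 mm of the green mark for 0.5 s, the carrier still docked (y of pointer in the frame of mark between -0.005 and 0.005 m and z of carrier in the frame of dock below -0.03 m), for 0.5 s.
2. the handle is fully home again (within 6 mm) (value of joint gauge_slide below 0.006 m and z of carrier in the frame of dock below -0.03 m), for 0.2 s.
At the end, for the whole second after the job is handed in: Fingers hold the carrier still by both catches, each pinched over 5 mm; upright within 0.2 rad, underside over 30 mm above the dock's top (72 mm up from its seat), within 80 mm of the dock sideways, not touching the tester; the gauge handle is home within 6 mm (z of carrier in the frame of dock above 0.03 m and horizontal distance between carrier and dock below 0.08 m and angle between carrier's own z axis and vertical below 0.2 rad and value of joint each of catch_far, catch_near above 0.005 m and contact force between the fingers and catch_far above 1 N and contact force between the fingers and catch_near above 1 N and contact force between carrier and tester below 0.1 N and linear speed of carrier below 0.03 m/s and value of joint gauge_slide below 0.006 m); the arm keeps its last pose, push and grip.
It fails at once if the gauge snaps back (homeward faster than 0.7 m/s) (velocity of joint gauge_slide below -0.7 m/s).
It fails at once if a bystander (mallet, puck, tile, offcut, loose hook, tin, the bin's rim) is moved by more than 30 mm (distance of any of mallet, magnet_puck, slate_tile, zinc_offcut, loose_hook, hook_tin, bin_rim from where it was at the start of the episode above 0.03 m).
It also fails if it takes over 54 s, if anything falls off the work surface, if the arm or the gripper's body presses on something with over 40 N, if the wrist force passes 120 N, or if a joint passes its speed limit or range.

## Working session

There is one attempt and no reset: what is moved stays moved. The work goes in short steps, Python scripts to look and compute and a tool call to move; the robot and the scene stay as the last step left them, time stands still between calls to the robot, and variables do not carry over. Pictures are saved under pics/ and viewed, and the job is handed in when it is done.

Besides the shell and the picture viewer there is one more tool, called as name(argument=value, ...), one argument or row to a line, values as JSON. carry_out: Moves the arm, as the interface text tells. Its arguments: {"type":"object","properties":{"commands":{"type":"array"},"force":{"type":"number"}},"required":["commands"]}

```bash
ls; mkdir -p pics; python3 - <<'E'
from plant import ctrl
import cv2
s=ctrl.get_state(); print({k:s[k] for k in('time','eef_pos','tcp_rot','contact_force','opening')})
for n in('scene','top'):
    im,d=ctrl.read_camera(n); cv2.imwrite(f'pics/{n}0.png',im[:,:,::-1]); import numpy as np; np.save(f'pics/{n}0_d.npy',d)
    print(ctrl.camera_info(n))
print(ctrl.camera_info('wrist'))
E
```

```text
pics
{'time': 0.0, 'eef_pos': array([0.25550981, 0.62409787, 0.24691637]), 'tcp_rot': array([ 1.93182258e-01,  9.81162155e-01, -1.12345234e-03, -4.22481966e-04]), 'contact_force': array([-0.04065882,  0.32793025,  0.78757191]), 'opening': 1.000320953879097}
{'fx': 481.16677685678246, 'fy': 481.16677685678246, 'cx': 320.88241272722985, 'cy': 236.5453783832009, 'k1': 0.004161036947965065, 'rvec': array([ 2.1516846 ,  1.03728995, -0.44807867]), 'tvec': array([-0.33985748, -0.22619829,  1.55873705])}
{'fx': 594.8264057270918, 'fy': 594.8264057270918, 'cx': 315.49369781289846, 'cy': 228.82049273736635, 'k1': -0.14068408842704205, 'rvec': array([ 2.15205815, -2.20201284,  0.09067097]), 'tvec': array([-3.14796409e-05,  5.72368315e-01,  1.62064041e+00])}
{'fx': 408.51052451014385, 'fy': 408.51052451014385, 'cx': 318.32303519400364, 'cy': 229.44320055175461, 'k1': -0.08647190751419598, 'mount': array([[ 2.60259254e-04, -9.58356215e-01, -2.85575381e-01,
         7.43482220e-02],
       [ 9.99999793e-01,  8.13318821e-05,  6.38410372e-04,
         4.54040402e-04],
       [-5.88598165e-04, -2.85575488e-01,  9.58356037e-01,
        -1.26142769e-01],
       [ 0.00000000e+00,  0.00000000e+00,  0.00000000e+00,
         1.00000000e+00]])}
```

View pics/scene0.png

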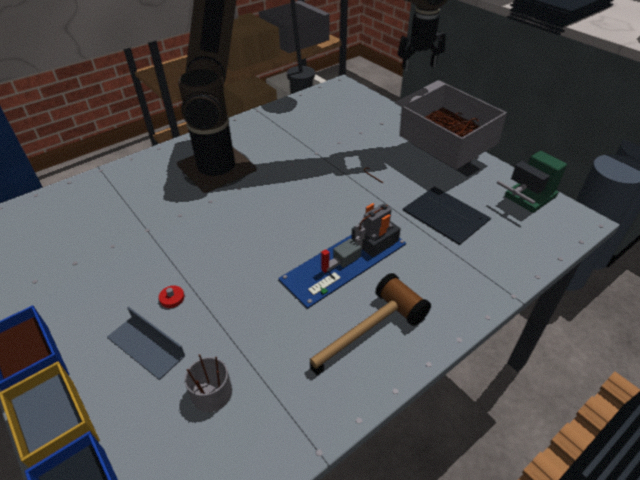

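View pics/top0.png

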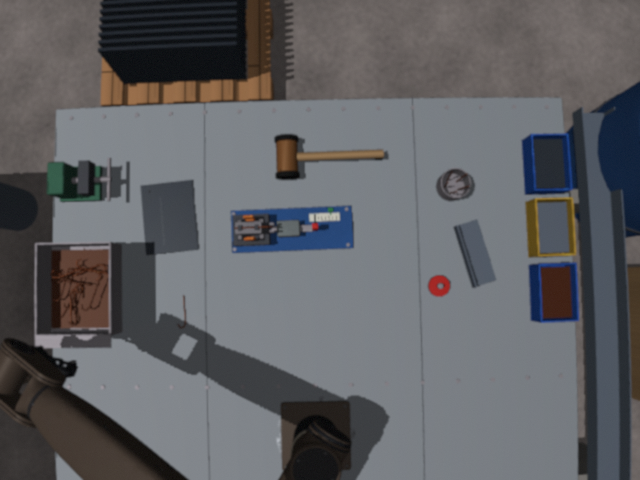

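The scene shows the tester in the middle, at about (345,265), with the mallet beside it. In the top view the plate spans about (231..353, 206..252). The handle is at (315,227), the scale is above it, and the carrier is at (250,230). Next I'll localise the plate.

```bash
cat > h.py <<'E'
import numpy as np,cv2
from scipy.spatial.transform import Rotation as R
from plant import ctrl
def pose(name,st=None):
    c=ctrl.camera_info(name)
    if name=='wrist':
        T=np.eye(4);T[:3,:3]=R.from_quat(st['tcp_rot']).as_matrix();T[:3,3]=st['eef_pos'];T=T@c['mount'];return c,T[:3,:3],T[:3,3]
    Rm=cv2.Rodrigues(c['rvec'])[0];return c,Rm.T,-Rm.T@c['tvec']
def ray(c,uv):
    d=np.array([(uv[0]-c['cx'])/c['fx'],(uv[1]-c['cy'])/c['fy']]);x=d.copy()
    for _ in range(20): x=d/(1+c['k1']*(x@x))
    return np.array([x[0],x[1],1.])
def onz(name,uv,z,st=None):
    c,Rm,t=pose(name,st);r=Rm@ray(c,uv);return t+r*(z-t[2])/r[2]
def proj(name,P,st=None):
    c,Rm,t=pose(name,st);p=Rm.T@(np.asarray(P)-t);x=p[:2]/p[2];x=x*(1+c['k1']*(x@x));return x*c['fx']+[c['cx'],c['cy']]
E
python3 - <<'E'
from h import *
im=cv2.imread('pics/top0.png')
b,g,r=[im[:,:,i].astype(int) for i in range(3)]
m=((b>r+50)&(b>g+35)).astype(np.uint8); m[:190]=0;m[270:]=0;m[:,:220]=0;m[:,370:]=0
pts=cv2.findNonZero(m); rect=cv2.minAreaRect(pts.astype(np.float32)); box=cv2.boxPoints(rect);print(box)
P=np.array([onz('top',p,.008) for p in box]);print(P.round(4))
c=P.mean(0);print(c)
for i in range(4):print(np.linalg.norm(P[i]-P[(i+1)%4]),np.degrees(np.arctan2(*(P[(i+1)%4]-P[i])[[1,0]])))
v=im[190:270,215:375];cv2.imwrite('pics/topc.png',cv2.resize(v,None,fx=5,fy=5,interpolation=cv2.INTER_CUBIC))
E
```

```text
[[234.30861 210.82912]
 [350.85986 205.9217 ]
 [352.588   246.96474]
 [236.03674 251.87215]]
[[ 0.6296  0.2137  0.008 ]
 [ 0.6357 -0.1138  0.008 ]
 [ 0.5205 -0.1154  0.008 ]
 [ 0.5141  0.2101  0.008 ]]
[0.57498208 0.04867871 0.008     ]
0.3274903374174009 -88.92137847790482
0.11526596156269135 -179.20409823258979
0.3255565923335079 91.11678159849215
0.11548945270373391 1.7558570295754106
```

View pics/topc.png

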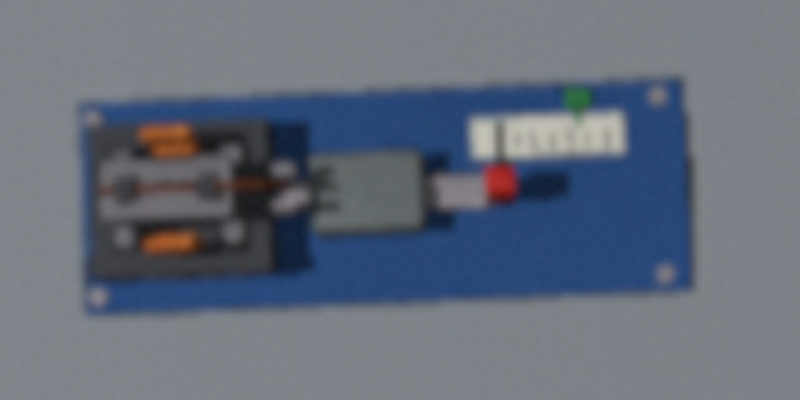

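```bash
cat >> h.py <<'E'
def delta(target,yaw_y,st=None):
    """tool-down pose with tool y at angle yaw_y in world"""
    st=st or ctrl.get_state();Rc=R.from_quat(st['tcp_rot']).as_matrix()
    y=np.array([np.cos(yaw_y),np.sin(yaw_y),0]);z=np.array([0,0,-1.]);x=np.cross(y,z)
    Rt=np.stack([x,y,z],1)
    return (Rc.T@(np.asarray(target)-st['eef_pos'])).round(4),R.from_matrix(Rc.T@Rt).as_rotvec().round(4)
E
python3 - <<'E'
from h import *
q=[(80,104),(683,79),(693,289),(86,313)]
P=np.array([onz('top',np.array(p)/5+[215,190],.008) for p in q])
for i in range(4):print(P[i].round(4),np.linalg.norm(P[i]-P[(i+1)%4]),np.degrees(np.arctan2(*(P[(i+1)%4]-P[i])[[1,0]])))
print(P.mean(0))
print(delta([.575,.02,.28],np.radians(1.5)))
for p,z in(((500,140),.03),((578,110),.03),((502,182),.08)):print(onz('top',np.array(p)/5+[215,190],z))
E
```

```text
[0.6299 0.223  0.008 ] 0.33892097609292976 -88.95997078508069
[ 0.636  -0.1158  0.008 ] 0.1179699608632015 -178.8960559815503
[ 0.5181 -0.1181  0.008 ] 0.3391006800503579 90.97192644676691
[0.5123 0.2209 0.008 ] 0.11756683628762107 1.0167018175532518
[0.5740839  0.05250414 0.008     ]
(array([-0.5246, -0.438 , -0.0322]), array([-2.1000e-03,  9.0000e-04,  1.1558e+00]))
[ 0.60173203 -0.01248952  0.03      ]
[ 0.61739955 -0.0559583   0.03      ]
[ 0.57397079 -0.01310201  0.08      ]
```

carry_out(
  commands=[
    {"delta_pos": [-0.525, -0.438, -0.032], "delta_rot": [0, 0, 1.148], "claw": 100},
    {"delta_pos": [-0.525, -0.438, -0.032], "delta_rot": [0, 0, 1.148], "claw": 100},
    {"delta_pos": [-0.525, -0.438, -0.032], "delta_rot": [0, 0, 1.148], "claw": 100},
    {"delta_pos": [-0.525, -0.438, -0.032], "delta_rot": [0, 0, 1.148], "claw": 100},
    {"delta_pos": [-0.525, -0.438, -0.032], "delta_rot": [0, 0, 1.148], "claw": 100},
    {"delta_pos": [-0.525, -0.438, -0.032], "delta_rot": [0, 0, 1.148], "claw": 100},
    {"delta_pos": [-0.525, -0.438, -0.032], "delta_rot": [0, 0, 1.148], "claw": 100},
    {"delta_pos": [-0.525, -0.438, -0.032], "delta_rot": [0, 0, 1.148], "claw": 100},
  ],
  force=50,
)

```text
time: 0.77
eef_pos: [0.4116, 0.3283, 0.2633]
tcp_rot: [0.642, 0.767, -0.001, 0.0]
contact_force: [1.2, -0.4, 1.1]
opening: 0.999
```

```bash
python3 -c "
from h import *
print(delta([.575,.02,.28],np.radians(1.04)))"
```

```text
(array([-0.3322,  0.1068, -0.0163]), array([-0.0015,  0.0018,  0.158 ]))
```

carry_out(
  commands=[
    {"delta_pos": [-0.332, 0.107, -0.016], "delta_rot": [-0.0015, 0.0018, 0.158], "claw": 100},
    {"delta_pos": [-0.332, 0.107, -0.016], "delta_rot": [-0.0015, 0.0018, 0.158], "claw": 100},
    {"delta_pos": [-0.332, 0.107, -0.016], "delta_rot": [-0.0015, 0.0018, 0.158], "claw": 100},
    {"delta_pos": [-0.332, 0.107, -0.016], "delta_rot": [-0.0015, 0.0018, 0.158], "claw": 100},
    {"delta_pos": [-0.332, 0.107, -0.016], "delta_rot": [-0.0015, 0.0018, 0.158], "claw": 100},
    {"delta_pos": [-0.332, 0.107, -0.016], "delta_rot": [-0.0015, 0.0018, 0.158], "claw": 100},
    {"delta_pos": [-0.332, 0.107, -0.016], "delta_rot": [-0.0015, 0.0018, 0.158], "claw": 100},
    {"delta_pos": [-0.332, 0.107, -0.016], "delta_rot": [-0.0015, 0.0018, 0.158], "claw": 100},
  ],
)

```text
time: 1.43
eef_pos: [0.5672, 0.0338, 0.2786]
tcp_rot: [0.701, 0.713, -0.0, -0.0]
contact_force: [0.9, 0.5, -0.5]
opening: 1.001
```

carry_out(
  commands=[
    {"delta_pos": [-0.02, 0.007, 0], "delta_rot": [0, 0, 0], "claw": 100},
    {"delta_pos": [-0.02, 0.007, 0], "delta_rot": [0, 0, 0], "claw": 100},
  ],
)

```text
time: 1.6
eef_pos: [0.5757, 0.0095, 0.2779]
tcp_rot: [0.703, 0.712, -0.001, -0.0]
contact_force: [0.3, 0.5, -0.1]
opening: 1.004
```

```bash
python3 - <<'E'
from h import *
st=ctrl.get_state();print(st['time'],st['eef_pos'],st['tcp_rot'],np.abs(st['dq']).max())
im,d=ctrl.read_camera('wrist');cv2.imwrite('pics/w1.png',im[:,:,::-1]);np.savez('pics/w1.npz',d=d,p=st['eef_pos'],q=st['tcp_rot'])
E
```

```text
1.6 [0.5756869  0.00947071 0.27786006] [ 7.02648119e-01  7.11536976e-01 -8.67842491e-04 -5.70614242e-06] 0.06738635518017863
```

View pics/w1.png

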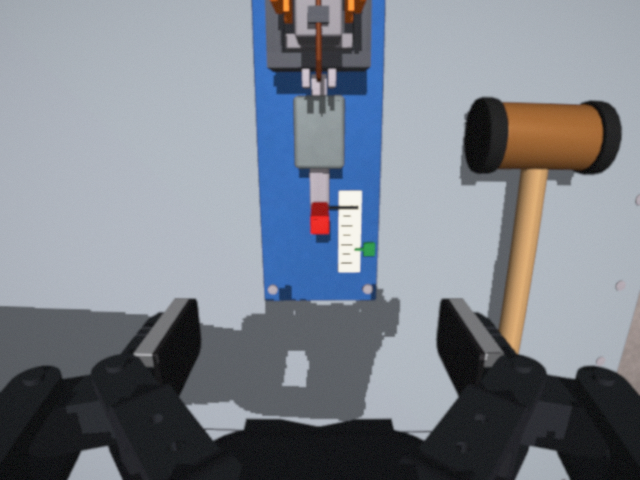

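The wrist picture shows the plate, with the handle top at (320,225), the pointer tip at (357,208) and the green tongue at (357,249). I'll measure these more finely.

```bash
python3 - <<'E'
import cv2
im=cv2.imread('pics/w1.png');cv2.imwrite('pics/w1c.png',cv2.resize(im[180:310,255:390],None,fx=4.5,fy=4.5,interpolation=cv2.INTER_CUBIC))
import numpy as np
z=np.load('pics/w1.npz');d=z['d']
for u,v in((357,208),(345,208),(320,225),(370,249),(350,235),(305,280),(318,130)):print(u,v,d[v-1:v+2,u-1:u+2].mean())
E
```

```text
357 208 0.3993646
345 208 0.39943844
320 225 0.3364608
370 249 0.41266593
350 235 0.41096425
305 280 0.42861867
318 130 0.3459751
```

View pics/w1c.png

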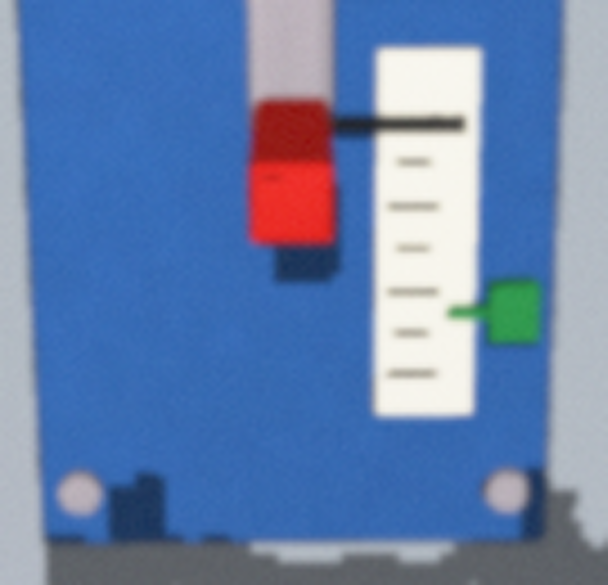

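```bash
python3 - <<'E'
from h import *
z=np.load('pics/w1.npz');d=z['d'];st=dict(eef_pos=z['p'],tcp_rot=z['q'])
c,Rm,t=pose('wrist',st)
def P3(u,v): 
    return t+Rm@(ray(c,(u,v))*d[int(round(v))-0,int(round(u))])
f=lambda x,y:(255+x/4.5-.4,180+y/4.5-.4)
def s(n,P):print(n,P.round(4))
ptr=f(462,124);s('ptr depth',P3(*f(450,124)))
s('mark depth',P3(*f(512,312)));s('strip',P3(*f(430,390)));s('plate',P3(*f(150,400)))
s('top depth',P3(*f(292,205)))
s('top z80',onz('wrist',f(292,204),.08,st))
for zz in (.02,.026,.03):s(f'ptr z{zz}',onz('wrist',ptr,zz,st))
for zz in (.01,.014,.02):s(f'mark z{zz}',onz('wrist',f(452,313),zz,st))
s('plateL',onz('wrist',f(45,540),.008,st));s('plateR',onz('wrist',f(545,541),.008,st))
s('padN',P3(286,5));s('padF',P3(353,5)); s('padN',P3(282,8));s('padF',P3(357,8))
E
```

```text
ptr depth [ 0.6097 -0.0093  0.0163]
mark depth [ 0.6255 -0.0531  0.0138]
strip [ 0.6079 -0.073   0.0117]
plate [ 0.5435 -0.078   0.0076]
top depth [ 0.5754 -0.0097  0.0802]
top z80 [ 0.5754 -0.0095  0.08  ]
ptr z0.02 [ 0.6119 -0.0084  0.02  ]
ptr z0.026 [ 0.6113 -0.007   0.026 ]
ptr z0.03 [ 0.6109 -0.006   0.03  ]
mark z0.01 [ 0.6124 -0.0549  0.01  ]
mark z0.014 [ 0.612  -0.0535  0.014 ]
mark z0.02 [ 0.6114 -0.0514  0.02  ]
plateL [ 0.5181 -0.1141  0.008 ]
plateR [ 0.6371 -0.1128  0.008 ]
padN [0.5484 0.1577 0.0766]
padF [0.5978 0.1583 0.0765]
padN [0.5461 0.1541 0.0834]
padF [0.5996 0.1531 0.091 ]
```

```bash
python3 -c "
from h import *
print(delta([.5755,-.0098,.064],np.radians(1.04)))"
```

```text
(array([-0.0217,  0.0009,  0.2137]), array([-0.0022, -0.0005, -0.0043]))
```

carry_out(
  commands=[
    {"delta_pos": [-0.0217, 0.001, 0.06], "delta_rot": [-0.002, 0, -0.004], "claw": 100},
    {"delta_pos": [-0.0217, 0.001, 0.1], "delta_rot": [-0.002, 0, -0.004], "claw": 100},
    {"delta_pos": [-0.0217, 0.001, 0.14], "delta_rot": [-0.002, 0, -0.004], "claw": 100},
    {"delta_pos": [-0.0217, 0.001, 0.165], "delta_rot": [-0.002, 0, -0.004], "claw": 80},
    {"delta_pos": [-0.0217, 0.001, 0.185], "delta_rot": [-0.002, 0, -0.004], "claw": 60},
    {"delta_pos": [-0.0217, 0.001, 0.2], "delta_rot": [-0.002, 0, -0.004], "claw": 60},
    {"delta_pos": [-0.0217, 0.001, 0.21], "delta_rot": [-0.002, 0, -0.004], "claw": 60},
    {"delta_pos": [-0.0217, 0.001, 0.21], "delta_rot": [-0.002, 0, -0.004], "claw": 60},
  ],
)

```text
time: 2.32
eef_pos: [0.5734, -0.0083, 0.065]
tcp_rot: [0.7, 0.714, -0.001, -0.003]
contact_force: [-0.7, 0.6, -0.7]
opening: 0.598
```

```bash
python3 - <<'E'
from h import *
st=ctrl.get_state();print(st['time'],st['eef_pos'],st['tcp_rot'],st['opening'],st['contact_force'])
im,d=ctrl.read_camera('wrist');cv2.imwrite('pics/w2.png',im[:,:,::-1])
print(delta([.5755,-.0098,.064],np.radians(1.04),st))
E
```

```text
2.3167 [ 0.57339516 -0.00825399  0.06496601] [ 0.70029467  0.71384786 -0.00128288 -0.00263805] 0.5984751508336636 [-0.68595971  0.57016798 -0.68274207]
(array([-0.0016,  0.0021,  0.001 ]), array([-0.0055, -0.002 ,  0.001 ]))
```

View pics/w2.png

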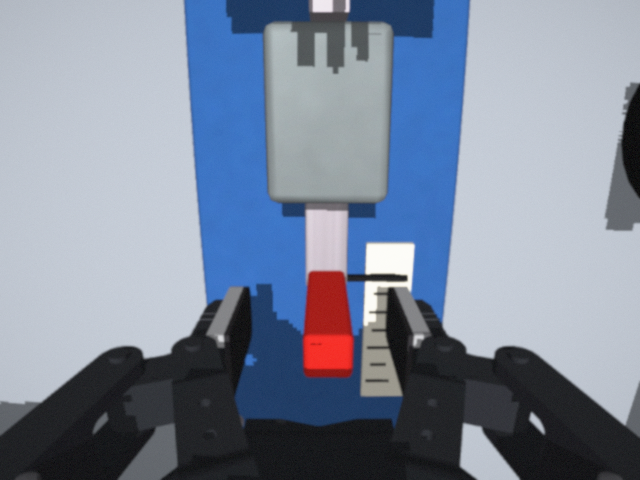

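The red post at (328,355) sits between the jaws, about 2 mm right of centre. I'll correct that and close.

carry_out(
  commands=[
    {"delta_pos": [-0.0016, 0.002, 0.001], "delta_rot": [-0.005, -0.002, 0.001], "claw": 40},
    {"delta_pos": [-0.0016, 0.002, 0.001], "delta_rot": [-0.005, -0.002, 0.001], "claw": 30},
    {"delta_pos": [-0.0016, 0.002, 0.001], "delta_rot": [-0.005, -0.002, 0.001], "claw": 0},
    {"delta_pos": [-0.0016, 0.002, 0.001], "delta_rot": [-0.005, -0.002, 0.001], "claw": 0},
    {"delta_pos": [-0.0016, 0.002, 0.001], "delta_rot": [-0.005, -0.002, 0.001], "claw": 0},
    {"delta_pos": [-0.0016, 0.002, 0.001], "delta_rot": [-0.005, -0.002, 0.001], "claw": 0},
    {"delta_pos": [-0.0016, 0.002, 0.001], "delta_rot": [-0.005, -0.002, 0.001], "claw": 0},
    {"delta_pos": [-0.0016, 0.002, 0.001], "delta_rot": [-0.005, -0.002, 0.001], "claw": 0},
  ],
  force=60,
)

```text
time: 3.03
eef_pos: [0.5766, -0.0103, 0.0677]
tcp_rot: [0.701, 0.714, 0.0, 0.001]
contact_force: [-5.0, -0.4, 6.0]
opening: 0.179
```

carry_out(
  commands=[
    {"delta_pos": [-0.006, 0, 0], "delta_rot": [0, 0, 0], "claw": 0},
    {"delta_pos": [-0.013, 0, 0], "delta_rot": [0, 0, 0], "claw": 0},
    {"delta_pos": [-0.02, 0, 0], "delta_rot": [0, 0, 0], "claw": 0},
    {"delta_pos": [-0.027, 0, 0], "delta_rot": [0, 0, 0], "claw": 0},
    {"delta_pos": [-0.034, 0, 0], "delta_rot": [0, 0, 0], "claw": 0},
    {"delta_pos": [-0.04, 0, 0], "delta_rot": [0, 0, 0], "claw": 0},
    {"delta_pos": [-0.044, 0, 0], "delta_rot": [0, 0, 0], "claw": 0},
    {"delta_pos": [-0.044, 0, 0], "delta_rot": [0, 0, 0], "claw": 0},
  ],
)

```text
time: 3.7
eef_pos: [0.5773, -0.0533, 0.0678]
tcp_rot: [0.701, 0.713, 0.002, -0.001]
contact_force: [1.3, 9.6, -0.8]
opening: 0.179
```

```bash
cat > look.py <<'E'
from h import *
import sys
st=ctrl.get_state();print(st['time'],st['eef_pos'].round(4),st['tcp_rot'].round(4),st['opening'],st['contact_force'].round(1),st['wrist_torque'].round(2))
im,d=ctrl.read_camera('wrist');cv2.imwrite(f'pics/{sys.argv[1]}.png',im[:,:,::-1]);np.savez(f'pics/{sys.argv[1]}.npz',d=d,p=st['eef_pos'],q=st['tcp_rot'])
E
python3 look.py w3
```

```text
3.7 [ 0.5773 -0.0533  0.0678] [ 7.012e-01  7.130e-01  1.600e-03 -6.000e-04] 0.17917792664722815 [ 1.3  9.6 -0.8] [ 1.31 -0.19  0.08]
```

View pics/w3.png

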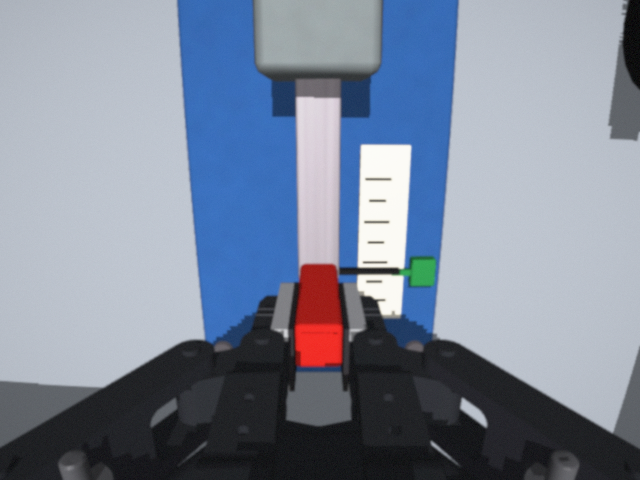

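The black pointer (y≈271) and the green tongue (y≈272) are level, and the spring force of 9.6 N agrees with 44 mm of travel. Now I'll hold.

carry_out(
  commands=[
    {"delta_pos": [-0.001, 0, 0], "delta_rot": [0, 0, 0], "claw": 0},
    {"delta_pos": [-0.001, 0, 0], "delta_rot": [0, 0, 0], "claw": 0},
    {"delta_pos": [-0.001, 0, 0], "delta_rot": [0, 0, 0], "claw": 0},
    {"delta_pos": [-0.001, 0, 0], "delta_rot": [0, 0, 0], "claw": 0},
    {"delta_pos": [-0.001, 0, 0], "delta_rot": [0, 0, 0], "claw": 0},
    {"delta_pos": [-0.001, 0, 0], "delta_rot": [0, 0, 0], "claw": 0},
    {"delta_pos": [-0.001, 0, 0], "delta_rot": [0, 0, 0], "claw": 0},
    {"delta_pos": [-0.001, 0, 0], "delta_rot": [0, 0, 0], "claw": 0},
  ],
)

```text
time: 4.42
eef_pos: [0.5773, -0.0523, 0.0678]
tcp_rot: [0.701, 0.713, 0.003, -0.002]
contact_force: [1.6, 9.1, -2.5]
opening: 0.177
```

carry_out(
  commands=[
    {"delta_pos": [0, 0, 0], "delta_rot": [0, 0, 0], "claw": 0},
    {"delta_pos": [0, 0, 0], "delta_rot": [0, 0, 0], "claw": 0},
    {"delta_pos": [0, 0, 0], "delta_rot": [0, 0, 0], "claw": 0},
    {"delta_pos": [0, 0, 0], "delta_rot": [0, 0, 0], "claw": 0},
  ],
)

```text
time: 4.75
eef_pos: [0.5773, -0.0507, 0.0678]
tcp_rot: [0.701, 0.713, 0.004, -0.003]
contact_force: [1.2, 10.2, -2.5]
opening: 0.177
```

```bash
python3 look.py w4; python3 -c "
import cv2;cv2.imwrite('pics/w4c.png',cv2.resize(cv2.imread('pics/w4.png')[230:310,330:450],None,fx=5,fy=5))"
```

```text
4.75 [ 0.5773 -0.0507  0.0678] [ 0.7012  0.7129  0.004  -0.003 ] 0.1773073711474921 [ 1.2 10.2 -2.5] [ 0.87 -0.15  0.07]
```

View pics/w4c.png

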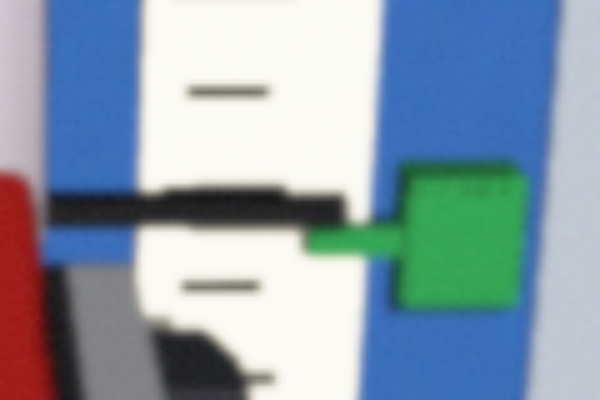

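The pointer has drifted about 3 mm short of the mark because of arm sag. I'll re-centre it and hold again to be safe.

carry_out(
  commands=[
    {"delta_pos": [-0.003, 0, 0], "delta_rot": [0, 0, 0], "claw": 0},
    {"delta_pos": [-0.005, 0, 0], "delta_rot": [0, 0, 0], "claw": 0},
    {"delta_pos": [-0.005, 0, 0], "delta_rot": [0, 0, 0], "claw": 0},
    {"delta_pos": [-0.005, 0, 0], "delta_rot": [0, 0, 0], "claw": 0},
    {"delta_pos": [-0.005, 0, 0], "delta_rot": [0, 0, 0], "claw": 0},
    {"delta_pos": [-0.005, 0, 0], "delta_rot": [0, 0, 0], "claw": 0},
    {"delta_pos": [-0.005, 0, 0], "delta_rot": [0, 0, 0], "claw": 0},
    {"delta_pos": [-0.005, 0, 0], "delta_rot": [0, 0, 0], "claw": 0},
  ],
)

```text
time: 5.47
eef_pos: [0.5773, -0.054, 0.0678]
tcp_rot: [0.701, 0.713, 0.005, -0.004]
contact_force: [0.8, 9.8, -1.8]
opening: 0.179
```

carry_out(
  commands=[
    {"delta_pos": [-0.0018, 0, 0], "delta_rot": [0, 0, 0], "claw": 0},
    {"delta_pos": [-0.0018, 0, 0], "delta_rot": [0, 0, 0], "claw": 0},
    {"delta_pos": [-0.0018, 0, 0], "delta_rot": [0, 0, 0], "claw": 0},
    {"delta_pos": [-0.0018, 0, 0], "delta_rot": [0, 0, 0], "claw": 0},
  ],
)

```text
time: 5.8
eef_pos: [0.5774, -0.0542, 0.0678]
tcp_rot: [0.701, 0.713, 0.006, -0.005]
contact_force: [1.4, 9.5, -1.4]
opening: 0.172
```

```bash
python3 look.py w5; python3 -c "
import cv2;cv2.imwrite('pics/w5c.png',cv2.resize(cv2.imread('pics/w5.png')[230:310,330:450],None,fx=5,fy=5))"
```

```text
5.8 [ 0.5774 -0.0542  0.0678] [ 0.7014  0.7127  0.0064 -0.0055] 0.1719263347074255 [ 1.4  9.5 -1.4] [ 0.93 -0.15  0.04]
```

View pics/w5c.png

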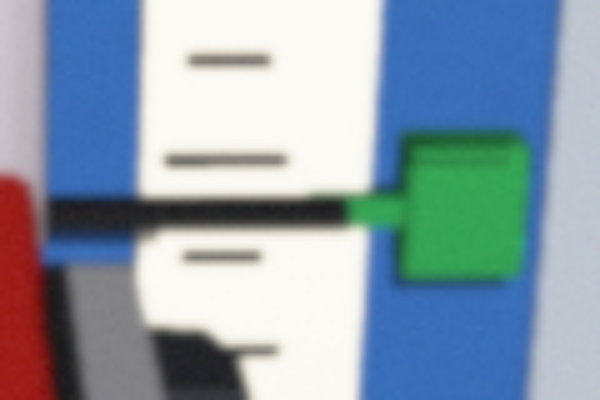

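The pointer is exactly on the mark again after a further hold. Now I'll ease the handle home.

carry_out(
  commands=[
    {"delta_pos": [0.003, 0, 0], "delta_rot": [0, 0, 0], "claw": 0},
    {"delta_pos": [0.009, 0, 0], "delta_rot": [0, 0, 0], "claw": 0},
    {"delta_pos": [0.015, 0, 0], "delta_rot": [0, 0, 0], "claw": 0},
    {"delta_pos": [0.021, 0, 0], "delta_rot": [0, 0, 0], "claw": 0},
    {"delta_pos": [0.027, 0, 0], "delta_rot": [0, 0, 0], "claw": 0},
    {"delta_pos": [0.033, 0, 0], "delta_rot": [0, 0, 0], "claw": 0},
    {"delta_pos": [0.039, 0, 0], "delta_rot": [0, 0, 0], "claw": 0},
    {"delta_pos": [0.043, 0, 0], "delta_rot": [0, 0, 0], "claw": 0},
  ],
)

```text
time: 6.52
eef_pos: [0.5765, -0.0107, 0.0679]
tcp_rot: [0.701, 0.713, 0.006, -0.005]
contact_force: [1.9, 3.5, -7.5]
opening: 0.174
```

```bash
python3 look.py w6
```

```text
6.5167 [ 0.5765 -0.0107  0.0679] [ 0.7013  0.7128  0.0065 -0.0054] 0.1737675304168413 [ 1.9  3.5 -7.5] [ 0.03 -0.4   0.02]
```

View pics/w6.png

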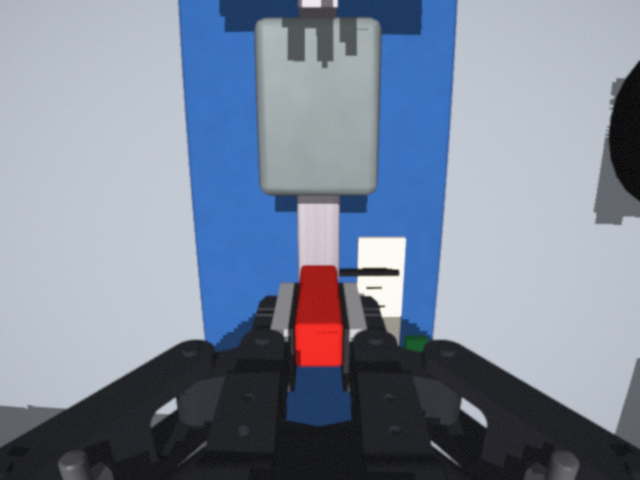

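The handle is about home: the housing's front edge is at y≈193 and the gap matches the start. I'll seat it with a small extra push, then open.

carry_out(
  commands=[
    {"delta_pos": [0.003, 0, 0], "delta_rot": [0, 0, 0], "claw": 0},
    {"delta_pos": [0.003, 0, 0], "delta_rot": [0, 0, 0], "claw": 0},
    {"delta_pos": [0.003, 0, 0], "delta_rot": [0, 0, 0], "claw": 0},
    {"delta_pos": [0.002, 0, 0], "delta_rot": [0, 0, 0], "claw": 0},
    {"delta_pos": [0.001, 0, 0], "delta_rot": [0, 0, 0], "claw": 30},
    {"delta_pos": [0.001, 0, 0], "delta_rot": [0, 0, 0], "claw": 60},
    {"delta_pos": [0.001, 0, 0], "delta_rot": [0, 0, 0], "claw": 60},
    {"delta_pos": [0.001, 0, 0], "delta_rot": [0, 0, 0], "claw": 60},
  ],
)

```text
time: 7.23
eef_pos: [0.5771, -0.0096, 0.0689]
tcp_rot: [0.701, 0.713, 0.007, -0.005]
contact_force: [-0.5, 0.2, -0.0]
opening: 0.595
```

```bash
python3 look.py w7; python3 -c "
from h import *
print(delta([.573,.1,.27],np.radians(1.04)))"
```

```text
7.2333 [ 0.5771 -0.0096  0.0689] [ 0.7012  0.713   0.0069 -0.0048] 0.595253637044138 [-0.5  0.2 -0. ] [-0.06 -0.05 -0.  ]
(array([ 0.1129, -0.0016, -0.1995]), array([ 0.0028, -0.0164, -0.0013]))
```

View pics/w7.png

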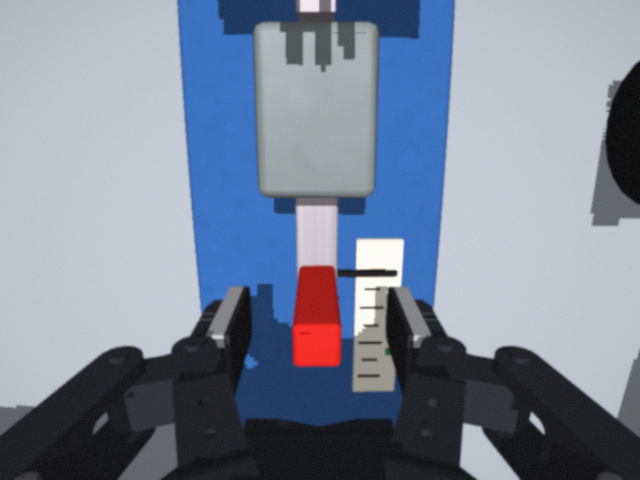

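The handle is released and standing home. I'll rise and move over to view the carrier.

carry_out(
  commands=[
    {"delta_pos": [0, 0, -0.04], "delta_rot": [0, 0, 0], "claw": 80},
    {"delta_pos": [0, 0, -0.08], "delta_rot": [0.003, -0.008, 0], "claw": 100},
    {"delta_pos": [0, 0, -0.12], "delta_rot": [0.003, -0.016, 0], "claw": 100},
    {"delta_pos": [0.03, 0, -0.16], "delta_rot": [0.003, -0.016, 0], "claw": 100},
    {"delta_pos": [0.06, -0.001, -0.19], "delta_rot": [0.003, -0.016, 0], "claw": 100},
    {"delta_pos": [0.09, -0.001, -0.2], "delta_rot": [0.003, -0.016, 0], "claw": 100},
    {"delta_pos": [0.113, -0.001, -0.2], "delta_rot": [0.003, -0.016, 0], "claw": 100},
    {"delta_pos": [0.113, -0.001, -0.2], "delta_rot": [0.003, -0.016, 0], "claw": 100},
  ],
)

```text
time: 7.95
eef_pos: [0.574, 0.104, 0.2736]
tcp_rot: [0.7, 0.715, 0.002, 0.001]
contact_force: [-0.2, -0.6, -0.3]
opening: 0.998
```

carry_out(
  commands=[
    {"delta_pos": [0.01, 0, 0], "delta_rot": [0, 0, 0], "claw": 100},
    {"delta_pos": [0.01, 0, 0], "delta_rot": [0, 0, 0], "claw": 100},
  ],
)

```text
time: 8.12
eef_pos: [0.5734, 0.1155, 0.2737]
tcp_rot: [0.699, 0.715, 0.003, 0.001]
contact_force: [0.8, -0.2, -0.1]
opening: 1.002
```

```bash
python3 look.py w8; python3 -c "
import cv2;cv2.imwrite('pics/w8c.png',cv2.resize(cv2.imread('pics/w8.png')[60:320,180:440],None,fx=2.3,fy=2.3))"
```

```text
8.1167 [0.5734 0.1155 0.2737] [6.990e-01 7.151e-01 2.800e-03 6.000e-04] 1.001956030153898 [ 0.8 -0.2 -0.1] [ 0.02 -0.02  0.01]
```

View pics/w8.png

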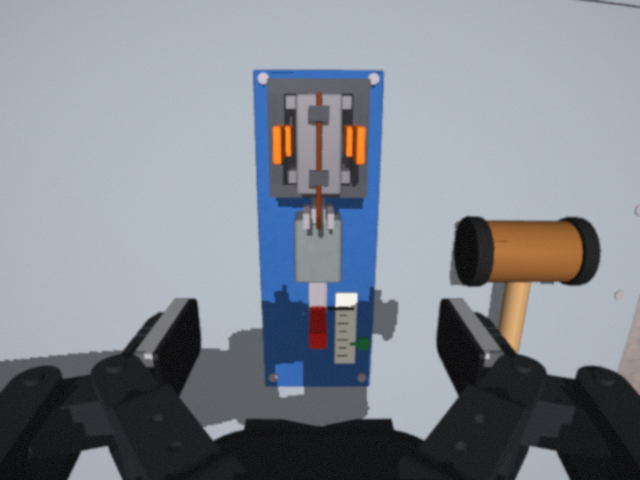

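View pics/w8c.png

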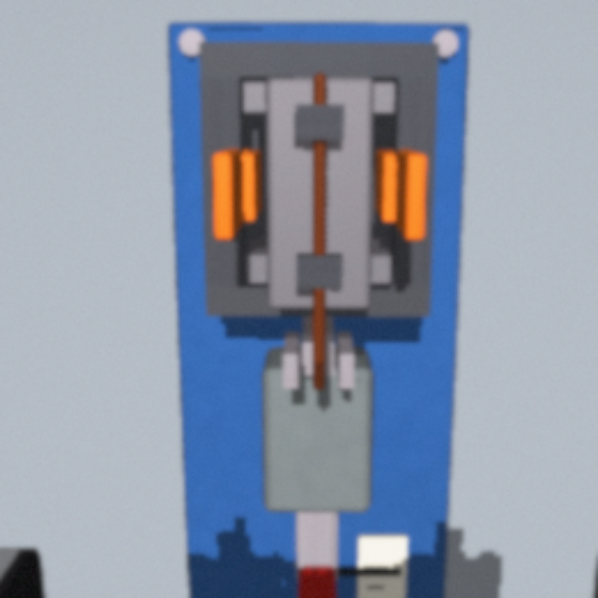

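The carrier is seen nearly from above, with pads at about (277,145) and (361,145) and the plate's far corners at (254,71) and (383,71).

```bash
python3 - <<'E'
from h import *
z=np.load('pics/w8.npz');d=z['d'];st=dict(eef_pos=z['p'],tcp_rot=z['q'])
c,Rm,t=pose('wrist',st)
im=cv2.imread('pics/w8.png').astype(int)
m=(im[:,:,2]>170)&(im[:,:,1]>80)&(im[:,:,1]<180)&(im[:,:,0]<100);m[220:]=0
v,u=np.nonzero(m)
P=np.array([t+Rm@(ray(c,(a,b))*d[b,a]) for a,b in zip(u,v)])
for s in(u<310,u>=310):
    Q=P[s];print(len(Q),np.percentile(Q,[2,10,50,90,98],axis=0).round(4))
    T=Q[Q[:,2]>.108];print('top',T.min(0).round(4),T.max(0).round(4),T.mean(0).round(4))
for n,uv,zz in(('cornL',(254,70.5),.008),('cornR',(383,70.5),.008),('FL',(267,386),.008),('FR',(369,386),.008),('postTop',(318,341),.08)):print(n,onz('wrist',uv,zz,st).round(4))
E
```

```text
483 [[0.5404 0.1532 0.0713]
 [0.5411 0.1556 0.0758]
 [0.5446 0.1657 0.1137]
 [0.5491 0.1751 0.1152]
 [0.5499 0.1771 0.1156]]
top [0.5396 0.1525 0.1122] [0.5454 0.1772 0.1165] [0.5429 0.1652 0.1144]
543 [[0.594  0.1539 0.0651]
 [0.5947 0.1567 0.0754]
 [0.5989 0.1663 0.1135]
 [0.6028 0.1761 0.1151]
 [0.6037 0.1785 0.1158]]
top [0.5699 0.1531 0.1085] [0.604  0.1889 0.4   ] [0.6005 0.1664 0.1167]
cornL [0.5124 0.223  0.008 ]
cornR [0.6298 0.2258 0.008 ]
FL [ 0.5199 -0.1146  0.008 ]
FR [ 0.6368 -0.1123  0.008 ]
postTop [ 0.5757 -0.0092  0.08  ]
```

```bash
python3 -c "
from h import *
print(delta([.572,.1655,.15],np.radians(1.15)))"
```

```text
(array([ 0.0508, -0.0009,  0.1233]), array([ 0.0042, -0.002 ,  0.0023]))
```

carry_out(
  commands=[
    {"delta_pos": [0.02, -0.001, 0.02], "delta_rot": [0.004, -0.002, 0.002], "claw": 100},
    {"delta_pos": [0.04, -0.001, 0.04], "delta_rot": [0.004, -0.002, 0.002], "claw": 100},
    {"delta_pos": [0.051, -0.001, 0.07], "delta_rot": [0.004, -0.002, 0.002], "claw": 100},
    {"delta_pos": [0.051, -0.001, 0.1], "delta_rot": [0.004, -0.002, 0.002], "claw": 100},
    {"delta_pos": [0.051, -0.001, 0.12], "delta_rot": [0.004, -0.002, 0.002], "claw": 100},
    {"delta_pos": [0.051, -0.001, 0.123], "delta_rot": [0.004, -0.002, 0.002], "claw": 100},
    {"delta_pos": [0.051, -0.001, 0.123], "delta_rot": [0.004, -0.002, 0.002], "claw": 100},
    {"delta_pos": [0.051, -0.001, 0.123], "delta_rot": [0.004, -0.002, 0.002], "claw": 100},
  ],
)

```text
time: 8.83
eef_pos: [0.5727, 0.165, 0.1513]
tcp_rot: [0.7, 0.714, 0.0, 0.0]
contact_force: [0.8, 0.0, 0.7]
opening: 1.001
```

```bash
python3 look.py w9; python3 -c "
from h import *
print(delta([.572,.1655,.092],np.radians(1.15)))"
```

```text
8.8333 [0.5727 0.165  0.1513] [7.003e-01 7.139e-01 5.000e-04 4.000e-04] 1.0009708904230799 [0.8 0.  0.7] [-0.03  0.04  0.03]
(array([ 0.0003, -0.0014,  0.0602]), array([ 0.0032, -0.0002, -0.0007]))
```

View pics/w9.png

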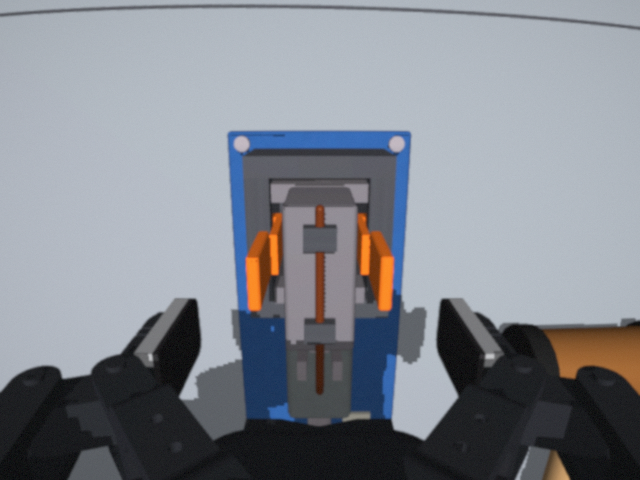

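The carrier (x≈320) is centred between the jaws (≈319). I'll go down.

carry_out(
  commands=[
    {"delta_pos": [0.0003, -0.001, 0.015], "delta_rot": [0.003, 0, 0], "claw": 100},
    {"delta_pos": [0.0003, -0.001, 0.03], "delta_rot": [0.003, 0, 0], "claw": 100},
    {"delta_pos": [0.0003, -0.001, 0.045], "delta_rot": [0.003, 0, 0], "claw": 100},
    {"delta_pos": [0.0003, -0.001, 0.055], "delta_rot": [0.003, 0, 0], "claw": 100},
    {"delta_pos": [0.0003, -0.001, 0.06], "delta_rot": [0.003, 0, 0], "claw": 100},
    {"delta_pos": [0.0003, -0.001, 0.06], "delta_rot": [0.003, 0, 0], "claw": 100},
    {"delta_pos": [0.0003, -0.001, 0.06], "delta_rot": [0.003, 0, 0], "claw": 85},
  ],
)

```text
time: 9.47
eef_pos: [0.5728, 0.1655, 0.0926]
tcp_rot: [0.7, 0.714, 0.0, 0.0]
contact_force: [-0.2, -0.5, -0.0]
opening: 0.887
```

```bash
python3 look.py w10
```

```text
9.4667 [0.5728 0.1655 0.0926] [7.002e-01 7.139e-01 4.000e-04 2.000e-04] 0.8867382955786322 [-0.2 -0.5 -0. ] [-0.04  0.05 -0.  ]
```

View pics/w10.png

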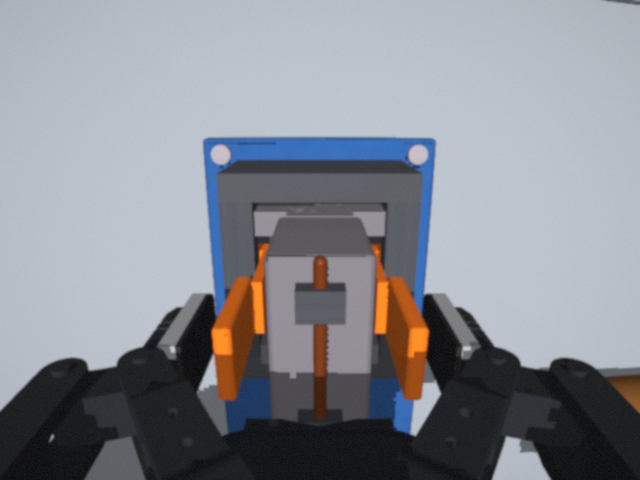

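The jaws straddle both orange pads evenly, so I'll pinch.

carry_out(
  commands=[
    {"delta_pos": [0, 0, 0], "delta_rot": [0, 0, 0], "claw": 70},
    {"delta_pos": [0, 0, 0], "delta_rot": [0, 0, 0], "claw": 60},
    {"delta_pos": [0, 0, 0], "delta_rot": [0, 0, 0], "claw": 40},
    {"delta_pos": [0, 0, 0], "delta_rot": [0, 0, 0], "claw": 40},
    {"delta_pos": [0, 0, 0], "delta_rot": [0, 0, 0], "claw": 40},
    {"delta_pos": [0, 0, 0], "delta_rot": [0, 0, 0], "claw": 40},
    {"delta_pos": [0, 0, 0], "delta_rot": [0, 0, 0], "claw": 40},
    {"delta_pos": [0, 0, 0], "delta_rot": [0, 0, 0], "claw": 40},
  ],
  force=60,
)

```text
time: 10.18
eef_pos: [0.5742, 0.1659, 0.0973]
tcp_rot: [0.7, 0.714, 0.001, 0.001]
contact_force: [-5.8, -1.0, 13.3]
opening: 0.482
```

```bash
python3 look.py w11
```

```text
10.1833 [0.5742 0.1659 0.0973] [0.7001 0.714  0.0014 0.001 ] 0.4818642650603368 [-5.8 -1.  13.3] [-0.15  1.09 -0.03]
```

View pics/w11.png

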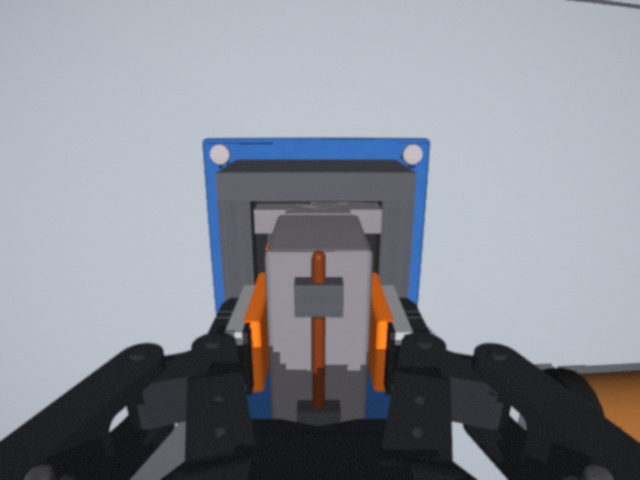

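Both catches are pinched in symmetrically, at opening 0.48. I'll start with a slow straight lift.

carry_out(
  commands=[
    {"delta_pos": [0, -0.0005, -0.003], "delta_rot": [0, 0, 0], "claw": 40},
    {"delta_pos": [0, -0.0005, -0.006], "delta_rot": [0, 0, 0], "claw": 40},
    {"delta_pos": [0, -0.0005, -0.01], "delta_rot": [0, 0, 0], "claw": 40},
    {"delta_pos": [0, -0.0005, -0.014], "delta_rot": [0, 0, 0], "claw": 40},
    {"delta_pos": [0, -0.0005, -0.018], "delta_rot": [0, 0, 0], "claw": 40},
    {"delta_pos": [0, -0.0005, -0.02], "delta_rot": [0, 0, 0], "claw": 40},
  ],
)

```text
time: 10.73
eef_pos: [0.5736, 0.1659, 0.1175]
tcp_rot: [0.7, 0.714, 0.001, 0.001]
contact_force: [-0.4, 0.5, -3.3]
opening: 0.483
```

```bash
python3 look.py w12
```

```text
10.7333 [0.5736 0.1659 0.1175] [0.7001 0.7141 0.0014 0.001 ] 0.4831798395888846 [-0.4  0.5 -3.3] [0.02 0.03 0.03]
```

View pics/w12.png

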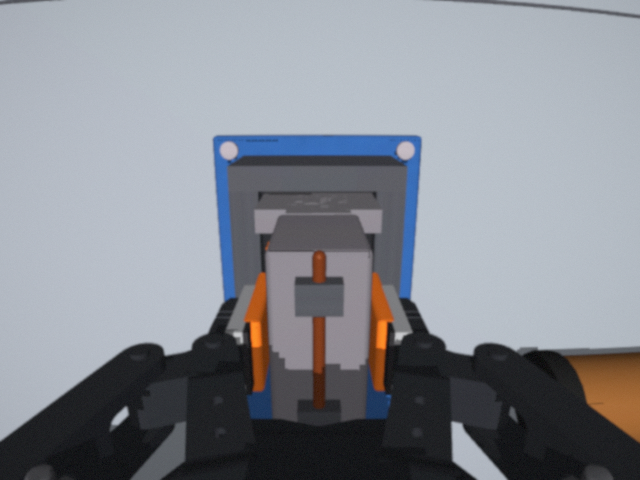

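The carrier comes up with the gripper, carrying about 3.3 N with no jam. I'll keep lifting to about 105 mm.

carry_out(
  commands=[
    {"delta_pos": [0, 0, -0.008], "delta_rot": [0, 0, 0], "claw": 40},
    {"delta_pos": [0, 0, -0.018], "delta_rot": [0, 0, 0], "claw": 40},
    {"delta_pos": [0, 0, -0.03], "delta_rot": [0, 0, 0], "claw": 40},
    {"delta_pos": [0, 0, -0.042], "delta_rot": [0, 0, 0], "claw": 40},
    {"delta_pos": [0, 0, -0.054], "delta_rot": [0, 0, 0], "claw": 40},
    {"delta_pos": [0, 0, -0.066], "delta_rot": [0, 0, 0], "claw": 40},
    {"delta_pos": [0, 0, -0.076], "delta_rot": [0, 0, 0], "claw": 40},
    {"delta_pos": [0, 0, -0.083], "delta_rot": [0, 0, 0], "claw": 40},
  ],
)

```text
time: 11.45
eef_pos: [0.5742, 0.1659, 0.2032]
tcp_rot: [0.7, 0.714, 0.003, 0.002]
contact_force: [-0.0, -0.7, -3.3]
opening: 0.479
```

carry_out(
  commands=[
    {"delta_pos": [0, 0, -0.004], "delta_rot": [0, 0, 0], "claw": 40},
    {"delta_pos": [0, 0, -0.004], "delta_rot": [0, 0, 0], "claw": 40},
    {"delta_pos": [0, 0, -0.004], "delta_rot": [0, 0, 0], "claw": 40},
    {"delta_pos": [0, 0, -0.004], "delta_rot": [0, 0, 0], "claw": 40},
    {"delta_pos": [0, 0, -0.004], "delta_rot": [0, 0, 0], "claw": 40},
    {"delta_pos": [0, 0, -0.004], "delta_rot": [0, 0, 0], "claw": 40},
  ],
)

```text
time: 11.95
eef_pos: [0.5737, 0.1658, 0.2062]
tcp_rot: [0.7, 0.714, 0.002, 0.002]
contact_force: [-0.6, 0.0, -3.3]
opening: 0.481
```

```bash
python3 look.py w13; python3 - <<'E'
from h import *
im,d=ctrl.read_camera('scene');cv2.imwrite('pics/s13.png',cv2.resize(im[170:330,250:450,::-1],None,fx=3.5,fy=3.5))
z0=0
st=ctrl.get_state();print(st['eef_pos'],np.abs(st['dq']).max())
E
```

```text
11.95 [0.5737 0.1658 0.2062] [0.7001 0.714  0.002  0.0015] 0.48091575876072823 [-0.6  0.  -3.3] [-0.05 -0.08  0.03]
[0.57390574 0.16586383 0.20658735] 0.0052387808163574575
```

View pics/w13.png

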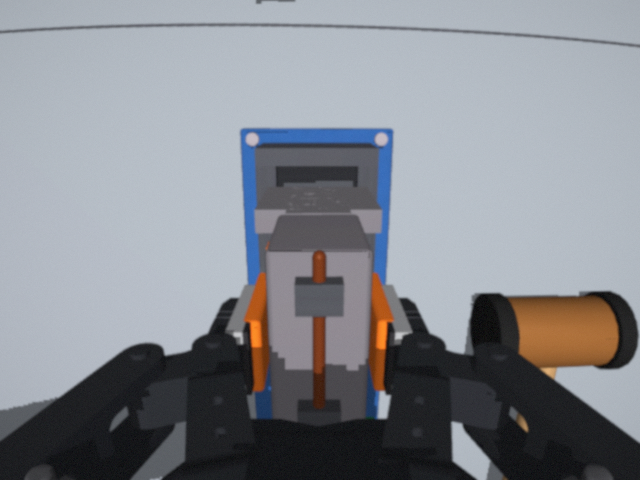

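View pics/s13.png

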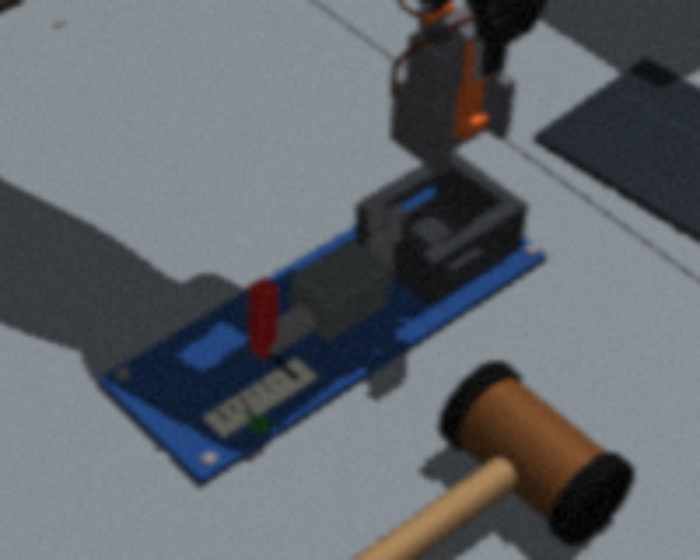

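The carrier hangs upright well above the empty dock, and the red handle is home with the pointer back at the top of the scale. I'm handing in.

```bash
python3 -c "
from plant import ctrl
print(ctrl.sign_off()); s=ctrl.get_state(); print(s['time'],s['eef_pos'],s['opening'],s['contact_force'])"
```

```text
the job is handed in; nothing more can be done
None
the job is handed in; nothing more can be done
```

The hook has been proof-tested and the carrier is out of the dock. I handed in at about 12 s of the 54 s allowed, and no verdict was reported.

- **Pull test:** I drew the handle out about 44 mm, and the spring force read about 9.6 N. I held it for about 1 s, during which the arm sagged and the pointer drifted about 3 mm off the mark. I re-centred it and held again; the picture then showed it on the mark. I eased it home at about 70 mm/s before releasing it.
- **Carrier:** I pinched both catches and lifted it straight up. The gripper rose 109 mm, and the carrier hangs upright and still above the empty dock with a steady 3.3 N load.
- **Last checks:** The final pictures show the handle home and the mallet where it was. I did not re-measure the other bystanders, but the arm never went near them.
- **Disagreement:** The gripper opening read 0.48 of its stroke (about 41 mm if linear) on the pinched catches, where 48 mm was expected. I took this for a non-linear opening scale or some give at the stop, since both catches looked fully and evenly pinched.

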